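# Turn the storey plate over against the fence and seat it on the podium's pins

### The job

The storey plate of the building model lies upside down: lever its open edge up so that the plate rears up bearing against the aluminium fence, then lower it over until its walls point up, without letting it fall. Then set it down on the podium so that both pins engage, red dot at red dot, and the slab lies fully home and flat on the podium; let go and leave the other things on the bench where they are.

Things in the scene. Friction and masses are not known exactly. Their poses are not given: they have to be found in the camera images.
- storey: Storey plate, 0.17-0.29 kg, too wide to grasp: grey slab 140 (own x) x 170 (own y) x 8 mm with walls 36 mm high on one side. Starts upside down on its wall tops, blank slab face up. Origin: plate centre, level with the wall tops. Own z runs from wall tops to slab (slab at z 36-44 mm): up at the start, down when right way up. Mass centre at x +11 mm, 12 mm inside the blank face. Two 9.6 mm holes.
- open_edge (a point): Storey's open edge, middle, at its own (-70, 0, 36) mm, on the slab's wall-side face; faces away from the fence at the start. No wall here: the slab overhangs the walls by 28 mm, its lower face 36 mm above the bench, so fingertips fit under.
- walled_edge (a point): Middle of the storey's walled edge on the blank face, at its own (70, 0, 44) mm; faces the fence at the start. A white 6 mm wall with black windows runs flush along it, so the edge is 44 mm deep: stood on it, the plate (140 mm tall) stands by itself. White 6 mm walls also run along both side edges (outer faces y = +-85 mm) from x = -42 to +64 mm.
- middle_wall (a point): Storey's bare wooden middle wall, the part to grip once it is exposed: 10 mm thick (y = -5 to +5 mm), 36 mm high, along own x from -42 to +64 mm. This point: middle of its free top, at own (11, 0, 0) mm. A finger can reach 36 mm past it before touching the slab; 74 mm free on each side. The plate can turn between the pads when gripped here at 20 N and pressed round against the bench.
- round_hole (a point): Hole for the round pin, at the storey's own (42, 50, 44) mm: centre of its mouth on the blank face. A red dot on both faces of the slab, 17 mm from it towards the side edge, marks it.
- diamond_hole (a point): Hole for the diamond pin, at the storey's own (-42, -34, 44) mm: centre of its mouth on the blank face.
- fence: Fixed aluminium fence, 230 mm long (own y), 80 mm high, 12 mm thick; its smooth upright face looks along own -x and lies at own x = +90 mm. Origin: on the bench (z = 0), 90 mm in front of the face's middle. At the start the storey lies in front of it, own x towards it, middle of its walled edge 14 to 40 mm from the face, up to 7 degrees out of parallel.
- podium: Fixed base of the model: wooden board 185 x 210 x 12 mm with green ball trees up to 30 mm high on its rim, on it a white podium 142 (own x) x 172 mm (own y), flat top 30 mm above the bench, with two steel pins 14 mm tall. Origin: on the bench under the centre. Storey seated: storey x = podium -x, storey y = podium y, storey origin 74 mm above podium origin.
- round_pin (a point): Foot of the round pin (8 mm, tapered tip) on the podium's top, at podium (-42, 50, 30) mm; a red dot lies 17 mm from it towards the podium's side.
- diamond_pin (a point): Foot of the diamond-shaped pin (8 mm across, narrow the other way, slimmer tip) on the podium's top, at podium (42, -34, 30) mm.
- tower: Bystander: white pointed tower model, 44 mm wide and 95 mm tall. Origin: centre of its underside.
- glue: Bystander: white glue bottle with orange cap, 52 mm wide and 130 mm tall. Origin: centre of its underside.
- tape: Bystander: amber roll of tape lying flat, 84 mm wide and 24 mm tall. Origin: centre of its underside.
- jar: Bystander: clear jar with black cap, 64 mm wide and 80 mm tall. Origin: centre of its underside.
- driver: Bystander: screwdriver with yellow handle, lying. Origin near its middle.
- house: Bystander: small two-step house model, cardboard body and white roof, 80 x 70 x 61 mm. Origin: centre of its underside.
- offcut: Bystander: light wood offcut 50 x 30 x 18 mm. Origin: centre of its underside.
Things that resemble listed ones, but are neither listed nor needed, are in the scene too. Of the things shaped like the fence, the aluminium one is meant.

How it is judged:
By the outcome, as a careful person would: the job done as asked, in the order asked, and still so for the second after the job is handed in, with the robot touching nothing.
It also fails if it takes over 72 s, if anything falls off the work surface, if the arm or the gripper's body presses on something with over 40 N, if the wrist force passes 120 N, or if a joint passes its speed limit or range.

### The arm

A 6-joint arm with a two-finger parallel gripper is mounted at the origin on the work surface. World frame = base frame: x ahead of the robot, y to its left, z up, the work surface at z = 0. Lengths are in m, angles in rad, forces in N, time in s.
With the tool pointing down it reaches from about 0.25 to 0.725 m from the base axis. Payload 4 kg.
Tool frame: the origin (TCP) lies on the front face of the gripper's body, between the roots of the fingers; the fingertips stand 73 mm ahead of it and the grasp point (between the pads) lies bot.tcp_to_grasp ahead of it (bot.tcp_to_grasp is the distance from the TCP to the grasp point, in m); z points along the fingers, y is the line along which they close (so a half turn about z gives the same grasp; the last joint's range is limited). The gripper opens to 85 mm and grips with 20 to 120 N. Pads are 22 mm wide; open, the fingers measure 114 mm over their backs; the gripper's body (76 mm by 85 mm) begins 54 mm behind the grasp point. The pads swing forward as they close: fully open they stand 13 mm farther back than shut.
Start: joints at [1.156, 0.241, 0.005, 1.335, 0, 1.571], TCP at [0.202, 0.458, 0.304] pointing down, gripper open.
Joint ranges: [-2.72, 2.72], [-1.05, 1.87], [-1.09, 1.28], [-1.99, 2.15], [-1.42, 1.44], [-3.14, 3.14]. Speed limits (rad/s): [2.79, 2.79, 3.14, 3.14, 3.14, 3.14].

### API

Orientations are given as a unit quaternion [x, y, z, w].
In Python, from workcell import bot gives the robot as it stands.
- The arm moves only by the shell command python3 -m jog 'ROWS' [OPENING]. ROWS is JSON, one flat list of numbers, 6 for each row, row after row: the shift along the world's x, y, z scaled (see below), then the turn, a rotation vector about the world's x, y, z scaled (see below). In form: [tx, ty, tz, wx, wy, wz, tx, ty, tz, wx, wy, wz, ...]. A call has 1 to 10 rows; each row is the pose to reach, as a shift and turn from the pose commanded when the call began; what a row does not reach only later rows make up. The controller multiplies each number of a shift by 800 mm and each number of a turn by 2 rad. A row lasts 1/12 s, in which the tool goes at most 41.7 mm and 7.16 degrees, less where a joint would pass 70% of its speed; a pose out of reach is approached as far as the arm can. A call with a number of a shift or a turn outside -1 to 1 is refused whole. A call with a gripper value outside its range is refused whole. OPENING is the opening, from -1 (shut) to 1 (fully open), set as the call begins (- or left out, the last holds). The fingers move at their own pace and stop on an object; the grip force is fixed at half the most. Time passes only in rows, so rows that repeat a pose let the fingers close. It gives the time, the measured TCP pose, the force, the opening and the grip force at its end, in the units of the state.
- bot.get_obs(): the state, without advancing time (a new reading comes with each control period).
- bot.camera(name): name is "scene" or "top"; returns (picture, depth): 400x640x3 uint8, red, green, blue; 400x640 float32, m along the optical axis (not along the pixel's ray), 0 where there is no reading.
- bot.calibration(name): a dict with "intrinsics" (3x3 intrinsics, pixels), "pose" (4x4, takes a point from camera to world coordinates). Camera axes: x right, y up, looking along -z (the intrinsics and any distortion apply to the point x, -y, -z); pixel columns grow to the right and rows downward; lengths in m; the calibration is good to about 2 mm. A picture is of the moment at which its call begins. calibration takes no time and is no camera call.
- bot.job_done(): hands the job in; it is judged then, once.
Trained networks look in the newest picture that a camera, given by its name, has taken for a name from the list of things; names that differ only in an ending like _2 or _b are one class to them, and where a whole thing is asked for, a point or a joint stands for the part that bears it (a point fixed in the world has none). Each returns a list of dicts, best first, with "confidence" (0 to 1); they miss things now and then, are a little off and sometimes report something else, mostly with a low value. They report only what shows in the picture. A call takes as long as a camera call. They do not tell look-alikes from the thing itself.
- bot.find_in(label, camera): "at" ([x, y, z] in m, in the coordinates of the camera as it stood for that picture, good to about 4 mm: the middle of the surface that is visible of it).
- bot.tip_of(label, camera): "at" ([x, y, z] in m, in the coordinates of the camera as it stood for that picture, good to about 4 mm: a listed point, or the origin of a listed thing).
The state is a dict: "clock": time; "joint_pos": joint angles; "joint_vel": joint speeds; "tau": joint torques, N m; "eef_pos": TCP position; "tool_rot": TCP orientation; "ft_force": force on the tool from outside, world axes, zero at the start; "ft_torque": the same for the moment, N m; "grip_width": finger opening in m; "grasp_force": force on a finger pad.
Only numpy, scipy, OpenCV 4.12 (cv2) and the standard library are available. Lean on these libraries where they do the work, as an engineer would, in place of code of your own. Each camera call takes 0.05 s, during which the arm holds its last target. There are 200 camera calls.

## Working session

There is one attempt and no reset: what is moved stays moved. The work goes in short steps, Python scripts to look and compute and a shell command to move; the robot and the scene stay as the last step left them, time stands still between calls to the robot, and variables do not carry over. Pictures are saved under pics/ and viewed, at most 10 in all, crops included, and the job is handed in when it is done.

```bash
ls; mkdir -p pics; cat > h.py <<'E'
import numpy as np, cv2
from workcell import bot
from scipy.spatial.transform import Rotation as R
def w(cam,p):
    T=np.array(bot.calibration(cam)["pose"]); return (T@np.append(p,1))[:3]
def cloud(cam,d):
    c=bot.calibration(cam);K=np.array(c["intrinsics"]);T=np.array(c["pose"])
    v,u=np.mgrid[:d.shape[0],:d.shape[1]]
    P=np.stack([(u-K[0,2])/K[0,0]*d,-(v-K[1,2])/K[1,1]*d,-d],-1)
    return P@T[:3,:3].T+T[:3,3]
def save(im,n): cv2.imwrite("pics/"+n,im[:,:,::-1])
E
python3 - <<'E'
from h import *
print(bot.tcp_to_grasp, bot.get_obs())
for c in("top","scene"):
    im,d=bot.camera(c); save(im,c+"0.png"); print(c,{k:np.round(v,3).tolist() if not isinstance(v,str) else v for k,v in bot.calibration(c).items()})
    np.save(c+"0.npy",d)
    for n in "storey open_edge walled_edge fence podium round_pin diamond_pin round_hole diamond_hole tower glue tape jar driver house offcut".split():
        print(n,[(np.round(w(c,r["at"]),3).tolist(),round(r["confidence"],2)) for r in bot.tip_of(n,c)[:3]])
E
```

```text
pics
0.0539 {'clock': 0.0, 'joint_pos': array([1.15600070e+00, 2.41441750e-01, 3.72353378e-03, 1.33519792e+00,
       5.16227268e-06, 1.57082511e+00]), 'joint_vel': array([ 0.00066424,  0.00069144, -0.00041577,  0.00145744, -0.00093426,
       -0.00038583]), 'tau': array([ 1.16748820e-04, -3.72319078e+01,  2.52407455e+01,  1.71483925e-02,
       -1.50904871e-04, -1.45213710e-05]), 'eef_pos': array([0.20130758, 0.45716205, 0.30299816]), 'tool_rot': array([ 2.05928146e-01,  9.78566541e-01, -1.03666369e-03, -2.20760520e-04]), 'ft_force': array([-0.90720182,  0.43411345,  0.19698907]), 'ft_torque': array([ 0.03112064,  0.04382147, -0.06405808]), 'grasp_force': 0.0, 'grip_width': 0.08578608242044475}
top {'intrinsics': [[380.926, 0.0, 318.963], [0.0, 380.926, 198.379], [0.0, 0.0, 1.0]], 'pose': [[0.023, 0.978, -0.205, 0.222], [-1.0, 0.023, -0.006, 0.0], [-0.001, 0.205, 0.979, 1.24], [0.0, 0.0, 0.0, 1.0]]}
storey [([0.561, 0.225, -0.003], 0.66)]
open_edge [([0.489, 0.219, 0.034], 0.81)]
walled_edge [([0.631, 0.234, 0.045], 0.93), ([0.528, 0.185, 0.047], 0.46), ([0.562, 0.229, -0.004], 0.21
[... 928 characters left out ...]
63, 0.241, 0.046], 0.61), ([0.523, 0.19, 0.043], 0.28)]
fence [([0.576, 0.228, 0.001], 0.78), ([0.184, -0.225, -0.002], 0.59)]
podium [([0.569, -0.209, 0.002], 0.84)]
round_pin [([0.524, -0.172, 0.028], 0.68), ([0.492, 0.219, 0.033], 0.28)]
diamond_pin [([0.526, -0.172, 0.027], 0.71), ([0.614, -0.24, 0.033], 0.56)]
round_hole [([0.6, 0.285, 0.045], 0.93), ([0.525, 0.19, 0.044], 0.24)]
diamond_hole []
tower [([0.54, -0.006, 0.001], 0.79)]
glue [([0.437, 0.408, -0.002], 0.69)]
tape [([0.441, -0.412, 0.002], 0.58), ([0.315, 0.281, 0.004], 0.37)]
jar [([0.62, -0.422, 0.004], 0.91)]
driver [([0.317, 0.281, -0.002], 0.65)]
house [([0.629, 0.403, 0.004], 0.56)]
offcut [([0.757, 0.01, 0.003], 0.89)]
```

View pics/top0.png

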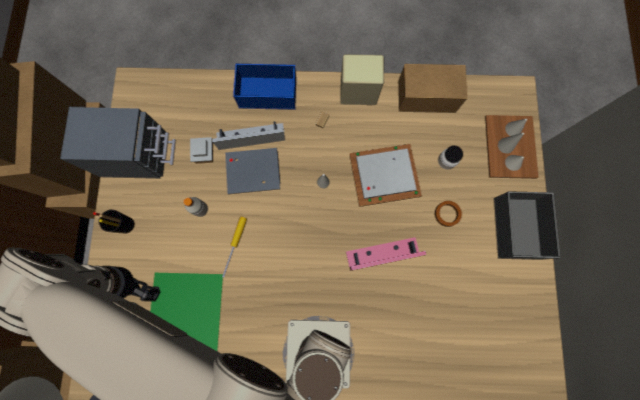

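View pics/scene0.png

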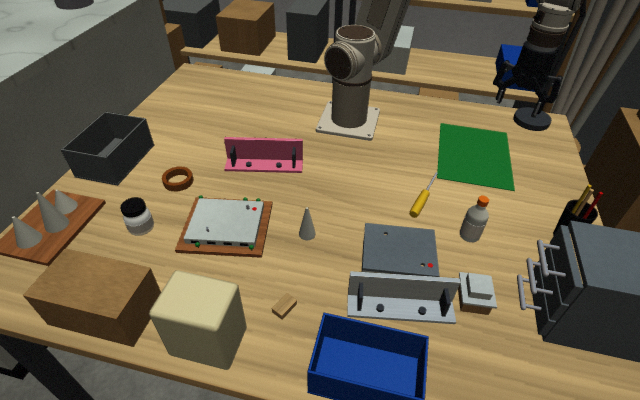

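```bash
python3 - <<'E'
from h import *
P=cloud("top",np.load("top0.npy"))
Q=cloud("scene",np.load("scene0.npy"))
for n,C in(("top",P),("scene",Q)):
    X=C.reshape(-1,3)
    def rect(lo,hi,x0,x1,y0,y1):
        m=(X[:,2]>lo)&(X[:,2]<hi)&(X[:,0]>x0)&(X[:,0]<x1)&(X[:,1]>y0)&(X[:,1]<y1)
        r=cv2.minAreaRect(X[m][:,:2].astype(np.float32)); return m.sum(),np.round(r[0],4),np.round(r[1],4),round(r[2],2)
    print(n,"storey",rect(.038,.05,.45,.655,.1,.36))
    print("fence",rect(.074,.086,.6,.75,.0,.42))
    print("podium",rect(.025,.035,.45,.68,-.33,-.08))
    print("pins",X[(X[:,2]>.037)&(X[:,2]<.05)&(abs(X[:,0]-.569)<.065)&(abs(X[:,1]+.208)<.08)].round(3)[:12])
E
```

```text
top storey (np.int64(2133), array([0.5752, 0.2441]), array([0.1713, 0.1961]), 6.92)
fence (np.int64(279), array([0.669 , 0.2441]), array([0.0146, 0.2281]), 10.01)
podium (np.int64(2124), array([ 0.5669, -0.2103]), array([0.172 , 0.1748]), 10.97)
pins [[ 0.615 -0.233  0.039]
 [ 0.613 -0.236  0.045]
 [ 0.612 -0.234  0.037]
 [ 0.613 -0.263  0.037]
 [ 0.519 -0.167  0.04 ]
 [ 0.519 -0.17   0.039]
 [ 0.515 -0.167  0.043]
 [ 0.516 -0.17   0.039]]
scene storey (np.int64(3456), array([0.5774, 0.2476]), array([0.1774, 0.2017]), 6.42)
fence (np.int64(682), array([0.6705, 0.2463]), array([0.0152, 0.2299]), 10.17)
podium (np.int64(2961), array([ 0.5709, -0.2082]), array([0.1712, 0.1742]), 10.81)
pins [[ 0.516 -0.168  0.043]
 [ 0.518 -0.168  0.041]
 [ 0.52  -0.164  0.044]
 [ 0.521 -0.166  0.041]
 [ 0.52  -0.164  0.04 ]
 [ 0.522 -0.164  0.039]
 [ 0.616 -0.236  0.042]
 [ 0.617 -0.233  0.044]
 [ 0.617 -0.236  0.039]
 [ 0.615 -0.235  0.038]
 [ 0.615 -0.232  0.038]
 [ 0.62  -0.235  0.039]]
```

The top view shows the storey at (252,171), lying in front of the aluminium fence at (249,135). The podium is at (385,175), with its red dot at (368,188). The pink fence is a look-alike, and the scene view agrees. The screwdriver handle at (240,225) lies close to my approach, so I'll measure it and the storey edge more closely.

```bash
cat >> h.py <<'E'
def pose():
    o=bot.get_obs(); return np.array(o["eef_pos"]),R.from_quat(o["tool_rot"]),o
def target(yaw,down):
    "tool y = horizontal left of heading yaw, z pointing 'down' deg below heading"
    h=np.array([np.cos(np.radians(yaw)),np.sin(np.radians(yaw)),0]);a=np.radians(down)
    z=h*np.cos(a)-np.array([0,0,np.sin(a)]); y=np.cross([0,0,1.],h)
    return R.from_matrix(np.stack([np.cross(y,z),y,z],1))
def delta(p,Rt):
    q,Rc,o=pose(); rv=(Rt*Rc.inv()).as_rotvec()
    print("row",np.round((np.array(p)-q)/.8,4).tolist(),np.round(rv/2,4).tolist(),"mm",np.round((np.array(p)-q)*1e3),"deg",np.round(np.degrees(rv),1))
def st():
    q,r,o=pose(); z=r.as_matrix()[:,2];y=r.as_matrix()[:,1]
    print("t",round(float(o["clock"]),2),"p",q.round(4),"heading",round(np.degrees(np.arctan2(-y[0],y[1])),1),"down",round(np.degrees(np.arcsin(-z[2])),1),"j",np.round(o["joint_pos"],2),"F",np.round(o["ft_force"],1),"w",round(o["grip_width"],4),"g",round(o["grasp_force"],1))
E
python3 - <<'E'
from h import *
for c in("top","scene"):
    X=cloud(c,np.load(c+"0.npy")).reshape(-1,3)
    m=(X[:,2]>.008)&(X[:,2]<.05)&(X[:,0]>.3)&(X[:,0]<.46)&(X[:,1]>.1)&(X[:,1]<.35)
    D=X[m]; print(c,"driver",D.min(0).round(3),D.max(0).round(3),D[D[:,0]>.40].round(3)[:4].tolist())
    m=(X[:,2]>.038)&(X[:,2]<.05)&(X[:,0]>.45)&(X[:,1]>.12)&(X[:,1]<.36)
    m&=((X[:,0]-.6636)*.985+(X[:,1]-.2442)*.174)<-.012
    r=cv2.minAreaRect(X[m][:,:2].astype(np.float32));print("storey",r)
delta([.42,.20,.17],target(8,35))
E
```

```text
top driver [0.301 0.201 0.008] [0.454 0.289 0.03 ] [[0.454, 0.201, 0.008], [0.411, 0.266, 0.016], [0.41, 0.262, 0.019], [0.409, 0.257, 0.026]]
storey ((0.5623453855514526, 0.2295253872871399), (0.14238174259662628, 0.17033769190311432), 6.922558784484863)
scene driver [0.301 0.245 0.01 ] [0.417 0.291 0.029] [[0.4, 0.249, 0.023], [0.401, 0.252, 0.024], [0.403, 0.254, 0.027], [0.403, 0.256, 0.028]]
storey ((0.562476396560669, 0.23041686415672302), (0.14503708481788635, 0.1703282594680786), 7.15430212020874)
row [0.2731, -0.322, -0.1674] [-0.0666, -0.4812, 0.2554] mm [ 219. -258. -134.] deg [ -7.6 -55.1  29.3]
```

```bash
python3 -m jog '[0.273,-0.322,-0.167,-0.0666,-0.4812,0.2554, 0.273,-0.322,-0.167,-0.0666,-0.4812,0.2554, 0.273,-0.322,-0.167,-0.0666,-0.4812,0.2554, 0.273,-0.322,-0.167,-0.0666,-0.4812,0.2554, 0.273,-0.322,-0.167,-0.0666,-0.4812,0.2554, 0.273,-0.322,-0.167,-0.0666,-0.4812,0.2554, 0.273,-0.322,-0.167,-0.0666,-0.4812,0.2554, 0.273,-0.322,-0.167,-0.0666,-0.4812,0.2554, 0.273,-0.322,-0.167,-0.0666,-0.4812,0.2554, 0.273,-0.322,-0.167,-0.0666,-0.4812,0.2554]' 0; python3 -c "
from h import *
st();delta([.426,.197,.058],target(7,35))"
```

```text
clock: 2.53
eef_pos: [0.4066, 0.2213, 0.1766]
tool_rot: [-0.039, 0.904, 0.034, 0.424]
ft_force: [1.1, 0.0, -1.3]
grip_width: 0.0424
grasp_force: 0.0
t 2.53 p [0.4066 0.2213 0.1766] heading 5.8 down 39.7 j [ 0.71  0.07 -0.99 -0.27 -0.44  0.44] F [ 1.1  0.  -1.3] w 0.0424 g 0.0
row [0.0243, -0.0304, -0.1482] [-0.0099, -0.0425, 0.0102] mm [  19.  -24. -119.] deg [-1.1 -4.9  1.2]
```

```bash
python3 -m jog '[0.0243,-0.0304,-0.06,-0.0099,-0.0425,0.0102, 0.0243,-0.0304,-0.10,-0.0099,-0.0425,0.0102, 0.0243,-0.0304,-0.12,-0.0099,-0.0425,0.0102, 0.0243,-0.0304,-0.12,-0.0099,-0.0425,0.0102]'; python3 -c "
from h import *
st();delta([.426,.197,.058],target(7,35))"
```

```text
clock: 2.87
eef_pos: [0.4388, 0.2088, 0.0803]
tool_rot: [-0.051, 0.889, 0.023, 0.453]
ft_force: [-21.9, -2.2, 33.6]
grip_width: 0.0426
grasp_force: 18.0
t 2.87 p [0.4388 0.2088 0.0803] heading 6.4 down 36.0 j [ 0.64  0.5  -1.09 -0.89 -0.42  0.33] F [-21.9  -2.2  33.6] w 0.0426 g 18.0
row [-0.0159, -0.0147, -0.0279] [0.004, -0.0082, 0.0048] mm [-13. -12. -22.] deg [ 0.5 -0.9  0.6]
```

```bash
python3 -m jog '[-0.02,-0.01,0.05,0,0,0, -0.02,-0.01,0.10,0,0,0, -0.02,-0.01,0.10,0,0,0]'; python3 - <<'E'
from h import *
st()
im,d=bot.camera("top");np.save("t1.npy",d); save(im,"t1.png")
im,d=bot.camera("scene");save(im[100:330,200:560],"s1.png")
X=cloud("top",np.load("t1.npy")).reshape(-1,3)
m=(X[:,2]>.038)&(X[:,2]<.05)&(X[:,0]>.45)&(X[:,1]>.12)&(X[:,1]<.36)
m&=((X[:,0]-.6636)*.985+(X[:,1]-.2442)*.174)<-.012
print(cv2.minAreaRect(X[m][:,:2].astype(np.float32)))
for c in("top","scene"):
  for n in("open_edge","walled_edge","round_hole","diamond_hole"): print(n,[(np.round(w(c,r["at"]),3).tolist(),round(r["confidence"],2)) for r in bot.tip_of(n,c)[:2]])
E
```

```text
clock: 3.12
eef_pos: [0.4234, 0.2017, 0.1652]
tool_rot: [-0.051, 0.889, 0.023, 0.454]
ft_force: [2.8, -0.0, 1.3]
grip_width: 0.0429
grasp_force: 0.0
t 3.12 p [0.4234 0.2017 0.1652] heading 6.5 down 35.9 j [ 0.65  0.15 -1.05 -0.5  -0.43  0.33] F [ 2.8 -0.   1.3] w 0.0429 g 0.0
((0.5745288133621216, 0.23047679662704468), (0.14172355830669403, 0.17046593129634857), 7.132854461669922)
open_edge [([0.504, 0.22, 0.035], 0.68)]
walled_edge [([0.639, 0.24, 0.043], 0.79)]
round_hole [([0.615, 0.289, 0.04], 0.6)]
diamond_hole [([0.535, 0.187, 0.047], 0.66)]
open_edge [([0.506, 0.221, 0.035], 0.76)]
walled_edge [([0.642, 0.243, 0.043], 0.55)]
round_hole []
diamond_hole [([0.538, 0.193, 0.045], 0.96)]
```

View pics/s1.png

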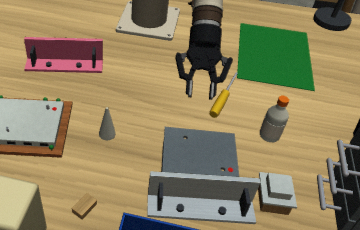

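The view shows the storey has slid about 12 mm towards the fence and is otherwise undisturbed. The fingers are clear of it and of the driver. The elbow limit (j2 ≥ -1.09) made the tool deviate, so I'll fit a kinematic model to choose reachable poses.

```bash
cat > kin.py <<'E'
from h import *
from scipy.optimize import least_squares
J=[[1.156,.24144,.00372,1.3352,0,1.5708],[.71,.07,-.99,-.27,-.44,.44],[.64,.5,-1.09,-.89,-.42,.33],[.65,.15,-1.05,-.5,-.43,.33]]
E=[[.2013,.4572,.303],[.4066,.2213,.1766],[.4388,.2088,.0803],[.4234,.2017,.1652]]
Q=[[.2059,.9786,-.001,-.0002],[-.039,.904,.034,.424],[-.051,.889,.023,.453],[-.051,.889,.023,.454]]
def fk(j,k):
    a,h,L1,e,L2,d4,d5=k; f=lambda t:np.array([np.sin(t),0,np.cos(t)])
    B=R.from_euler('z',j[0]); t1=j[1]; t2=j[1]-j[2]
    p=np.array([a,0,h])+L1*f(t1)+e*f(t2)+L2*f(t2+np.pi/2)
    W=R.from_euler('y',j[1]-j[2]+j[3]); p=p+W.apply([d4,0,0])
    W=W*R.from_euler('z',j[4]); p=p+W.apply([d5,0,0])
    T=W*R.from_euler('x',SR*j[5])
    M=T.as_matrix(); # tool z = x ; tool y = y at j5=0
    return B.apply(p), B*R.from_matrix(np.stack([-M[:,2],M[:,1],M[:,0]],1))
SR=1
def err(k):
    return np.concatenate([fk(j,k)[0]-e for j,e in zip(J,E)]+[1e-3*(np.array(k)-K0)])
K0=np.array([0,.2,.3,0.05,.3,.07,.1]); K=least_squares(err,K0).x
def ik(p,Rt,j0):
    g=lambda j:np.concatenate([(fk(j,K)[0]-p)*10,(fk(j,K)[1]*Rt.inv()).as_rotvec()])
    r=least_squares(g,j0,bounds=([-2.72,-1.05,-1.6,-1.99,-1.42,-3.14],[2.72,1.87,1.28,2.15,1.44,3.14])); return r.x,np.abs(r.fun).max()
E
python3 - <<'E'
from kin import *
import kin
J[:]=[*J[:3],bot.get_obs()["joint_pos"].tolist()]
for s in(1,-1):
    kin.SR=s; print(s,[np.degrees((fk(j,K)[1]*R.from_quat(q).inv()).magnitude()).round(1) for j,q in zip(J,Q)])
print(K.round(3),(err(K)*1e3).round(1))
kin.SR=1 if np.degrees((fk(J[3],K)[1]*R.from_quat(Q[3]).inv()).magnitude())<5 or True else -1
for a,p in [(35,[.438,.199,.056]),(45,[.44,.199,.06]),(55,[.45,.199,.066]),(65,[.46,.199,.073]),(35,[.56,.22,.17]),(55,[.56,.22,.17]),(0,[.58,.23,.07]),(15,[.58,.23,.08]),(30,[.59,.23,.1])]:
    j,e=ik(np.array(p),target(8,a),J[3]); print(a,p,j.round(2),round(e,4))
E
```

```text
1 [np.float64(0.0), np.float64(0.4), np.float64(0.3), np.float64(0.1)]
-1 [np.float64(180.0), np.float64(50.5), np.float64(37.6), np.float64(38.3)]
[0.052 0.202 0.442 0.027 0.346 0.042 0.23 ] [ 0.  -0.1  0.4 -0.4 -1.3 -0.3 -0.5  0.7  0.7 -1.5 -0.3 -3.5  0.1  0.
  0.1 -0.   0.  -0.   0.1]
35 [0.438, 0.199, 0.056] [ 0.6   0.63 -1.13 -1.1  -0.37  0.28] 0.0
45 [0.44, 0.199, 0.06] [ 0.56  0.47 -1.03 -0.67 -0.3   0.31] 0.0
55 [0.45, 0.199, 0.066] [ 0.51  0.38 -0.89 -0.28 -0.21  0.31] 0.0
65 [0.46, 0.199, 0.073] [ 0.47  0.36 -0.73  0.06 -0.14  0.3 ] 0.0
35 [0.56, 0.22, 0.17] [ 0.48  0.34 -0.74 -0.44 -0.28  0.2 ] 0.0
55 [0.56, 0.22, 0.17] [ 0.44  0.32 -0.48  0.19 -0.17  0.25] 0.0
0 [0.58, 0.23, 0.07] [ 0.51  1.09 -0.8  -1.88 -0.37  0.  ] 0.0
15 [0.58, 0.23, 0.08] [ 0.51  0.84 -0.84 -1.4  -0.35  0.1 ] 0.0
30 [0.59, 0.23, 0.1] [ 0.48  0.6  -0.74 -0.79 -0.29  0.17] 0.0
```

```bash
python3 - <<'E'
from kin import *
j0=bot.get_obs()["joint_pos"]
print(ik(np.array([.433,.1975,.063]),target(8,47),j0)[0].round(2))
delta([.433,.1975,.12],target(8,47));delta([.433,.1975,.063],target(8,47))
E
```

```text
[ 0.56  0.43 -1.03 -0.59 -0.28  0.32]
row [0.0133, -0.0047, -0.0541] [-0.0097, 0.096, 0.0128] mm [ 11.  -4. -43.] deg [-1.1 11.   1.5]
row [0.0133, -0.0047, -0.1253] [-0.0097, 0.096, 0.0128] mm [  11.   -4. -100.] deg [-1.1 11.   1.5]
```

```bash
python3 -m jog '[0.0133,-0.0047,-0.0541,-0.0097,0.096,0.0128, 0.0133,-0.0047,-0.0541,-0.0097,0.096,0.0128, 0.0133,-0.0047,-0.09,-0.0097,0.096,0.0128, 0.0133,-0.0047,-0.12,-0.0097,0.096,0.0128, 0.0133,-0.0047,-0.12,-0.0097,0.096,0.0128, 0.0133,-0.0047,-0.12,-0.0097,0.096,0.0128]'; python3 -c "
from h import *
st();delta([.460,.2013,.064],target(8,46))"
```

```text
clock: 4.12
eef_pos: [0.4319, 0.1967, 0.0653]
tool_rot: [-0.065, 0.929, 0.024, 0.363]
ft_force: [0.9, -1.0, -0.4]
grip_width: 0.0428
grasp_force: 0.0
t 4.12 p [0.4319 0.1967 0.0653] heading 8.0 down 47.3 j [ 0.56  0.39 -1.01 -0.53 -0.29  0.32] F [ 0.9 -1.  -0.4] w 0.0428 g 0.0
row [0.0351, 0.0058, -0.0016] [0.0027, -0.011, 0.0002] mm [28.  5. -1.] deg [ 0.3 -1.3  0. ]
```

```bash
python3 -m jog '[0.015,0.003,-0.001,0,-0.011,0, 0.030,0.005,-0.001,0,-0.011,0, 0.035,0.006,-0.001,0,-0.011,0, 0.035,0.006,-0.001,0,-0.011,0]'; python3 - <<'E'
from h import *
st()
t=np.radians(np.arange(0,91,6)); q=-np.maximum(22,44*np.sin(t))-130*np.cos(t)+36*np.sin(t); z=130*np.sin(t)+36*np.cos(t)
for a,b,c in zip(np.degrees(t),q+150,z-20): print(int(a),np.round([b*.985/800,b*.174/800,c/800],4).tolist())
E
```

```text
clock: 4.45
eef_pos: [0.4628, 0.2032, 0.069]
tool_rot: [-0.065, 0.923, 0.026, 0.378]
ft_force: [0.8, 0.1, -0.9]
grip_width: 0.0429
grasp_force: 0.0
t 4.45 p [0.4628 0.2032 0.069 ] heading 8.0 down 45.5 j [ 0.54  0.42 -0.96 -0.54 -0.28  0.29] F [ 0.8  0.1 -0.9] w 0.0429 g 0.0
0 [-0.0025, -0.0004, 0.02]
6 [0.003, 0.0005, 0.0367]
12 [0.0103, 0.0018, 0.0528]
18 [0.0191, 0.0034, 0.068]
24 [0.0294, 0.0052, 0.0822]
29 [0.0411, 0.0073, 0.0952]
36 [0.0494, 0.0087, 0.1069]
42 [0.0591, 0.0104, 0.1172]
48 [0.0703, 0.0124, 0.1259]
54 [0.0826, 0.0146, 0.1329]
59 [0.0961, 0.017, 0.1382]
66 [0.1106, 0.0195, 0.1418]
72 [0.1259, 0.0222, 0.1435]
78 [0.1418, 0.025, 0.1433]
84 [0.1582, 0.0279, 0.1413]
90 [0.1748, 0.0309, 0.1375]
```

```bash
python3 -m jog '[-0.003,0,0.012,0,0,0, -0.002,0,0.024,0,0,0, 0.001,0,0.034,0,0,0, 0.004,0.001,0.042,0,0,0, 0.008,0.001,0.050,0,0,0, 0.012,0.002,0.058,0,0,0, 0.017,0.003,0.065,0,0,0, 0.022,0.004,0.072,0,0,0, 0.026,0.005,0.078,0,0,0, 0.026,0.005,0.078,0,0,0]'; python3 - <<'E'
from h import *
st()
im,d=bot.camera("scene");save(im[60:330,180:560],"s2.png")
E
```

```text
clock: 5.28
eef_pos: [0.4834, 0.2071, 0.1313]
tool_rot: [-0.065, 0.923, 0.026, 0.378]
ft_force: [0.1, -0.3, -0.5]
grip_width: 0.0428
grasp_force: 0.0
t 5.28 p [0.4834 0.2071 0.1313] heading 8.0 down 45.5 j [ 0.52  0.25 -0.86 -0.28 -0.26  0.28] F [ 0.1 -0.3 -0.5] w 0.0428 g 0.0
```

View pics/s2.png

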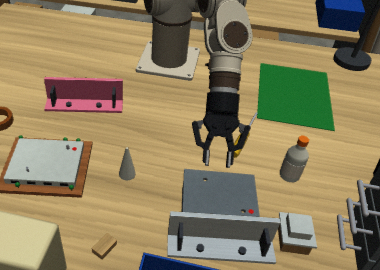

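The picture shows the storey at crop (220,190) still flat, with the fingertips above its edge at (215,160), so the fingers slipped past. I'll measure the real fingertip geometry and the plate again.

```bash
python3 - <<'E'
from h import *
st()
q,r,o=pose()
for c in("top","scene"):
    im,d=bot.camera(c); X=cloud(c,d).reshape(-1,3)
    m=(X[:,2]>.038)&(X[:,2]<.05)&(X[:,0]>.45)&(X[:,1]>.12)&(X[:,1]<.36)
    m&=((X[:,0]-.6636)*.985+(X[:,1]-.2442)*.174)<-.004
    print(c,cv2.minAreaRect(X[m][:,:2].astype(np.float32)))
    Y=r.inv().apply(X-q); k=(abs(Y[:,0])<.05)&(abs(Y[:,1])<.07)&(Y[:,2]>-.02)&(Y[:,2]<.1)&(X[:,2]>.055)
    Y=Y[k]; 
    for z0 in np.arange(0,.1,.01):
        s=Y[(Y[:,2]>=z0)&(Y[:,2]<z0+.01)]
        if len(s): print(round(z0,2),len(s),s.min(0).round(3),s.max(0).round(3))
E
```

```text
t 5.33 p [0.4828 0.2068 0.1304] heading 8.0 down 45.6 j [ 0.52  0.25 -0.86 -0.28 -0.26  0.28] F [ 0.1  0.2 -0.7] w 0.0428 g 0.0
top ((0.5808380842208862, 0.23125067353248596), (0.14186464250087738, 0.17016373574733734), 8.033000946044922)
0.0 43 [-0.016 -0.058  0.   ] [0.011 0.059 0.01 ]
0.01 77 [-0.013 -0.054  0.01 ] [0.011 0.054 0.02 ]
0.02 31 [-0.013 -0.051  0.02 ] [0.015 0.043 0.028]
0.03 11 [-0.011 -0.035  0.033] [0.    0.026 0.039]
0.04 19 [-0.011 -0.034  0.041] [0.012 0.034 0.048]
0.05 21 [-0.01  -0.034  0.05 ] [0.01  0.035 0.06 ]
0.06 9 [-0.01  -0.028  0.061] [-0.     0.033  0.069]
scene ((0.5750625729560852, 0.23149195313453674), (0.13265684247016907, 0.1708669364452362), 9.010039329528809)
0.0 111 [-0.02  -0.057  0.   ] [0.016 0.059 0.01 ]
0.01 123 [-0.015 -0.054  0.01 ] [0.015 0.055 0.02 ]
0.02 101 [-0.016 -0.051  0.02 ] [0.01  0.054 0.03 ]
0.03 57 [-0.012 -0.036  0.03 ] [0.009 0.037 0.039]
0.04 56 [-0.013 -0.034  0.04 ] [0.011 0.035 0.05 ]
0.05 62 [-0.013 -0.034  0.05 ] [0.009 0.034 0.06 ]
0.06 39 [-0.014 -0.032  0.06 ] [0.005 0.033 0.07 ]
```

```bash
python3 -c "
from kin import *
delta([.4406,.2014,.125],target(8.5,44));delta([.4406,.2014,.058],target(8.5,44));print(ik(np.array([.4406,.2014,.058]),target(8.5,44),bot.get_obs()['joint_pos'])[0].round(2))"
```

```text
row [-0.0515, -0.0062, -0.005] [0.0036, -0.0149, 0.0044] mm [-41.  -5.  -4.] deg [ 0.4 -1.7  0.5]
row [-0.0515, -0.0062, -0.0888] [0.0036, -0.0149, 0.0044] mm [-41.  -5. -71.] deg [ 0.4 -1.7  0.5]
[ 0.57  0.49 -1.04 -0.71 -0.3   0.3 ]
```

```bash
python3 -m jog '[-0.0515,-0.0062,0,0.0036,-0.0149,0.0044, -0.0515,-0.0062,0,0.0036,-0.0149,0.0044, -0.0515,-0.0062,-0.04,0.0036,-0.0149,0.0044, -0.0515,-0.0062,-0.075,0.0036,-0.0149,0.0044, -0.0515,-0.0062,-0.0888,0.0036,-0.0149,0.0044, -0.0515,-0.0062,-0.0888,0.0036,-0.0149,0.0044, -0.0515,-0.0062,-0.0888,0.0036,-0.0149,0.0044, -0.0515,-0.0062,-0.0888,0.0036,-0.0149,0.0044]'; python3 -c "
from h import *
st();delta([.4406,.2014,.058],target(8.5,44));delta([.4683,.2053,.058],target(8.5,44))"
```

```text
clock: 6.1
eef_pos: [0.4404, 0.2013, 0.0575]
tool_rot: [-0.068, 0.918, 0.029, 0.389]
ft_force: [0.3, 0.4, -0.8]
grip_width: 0.0428
grasp_force: 0.0
t 6.1 p [0.4404 0.2013 0.0575] heading 8.5 down 44.1 j [ 0.57  0.47 -1.03 -0.68 -0.3   0.3 ] F [ 0.3  0.4 -0.8] w 0.0428 g 0.0
row [0.0002, 0.0001, 0.0006] [0.0003, -0.0006, -0.0] mm [0. 0. 0.] deg [ 0.  -0.1 -0. ]
row [0.0348, 0.005, 0.0006] [0.0003, -0.0006, -0.0] mm [28.  4.  0.] deg [ 0.  -0.1 -0. ]
```

```bash
python3 -m jog '[0.01,0.0015,0,0,0,0, 0.02,0.003,0,0,0,0, 0.03,0.0043,0,0,0,0, 0.0348,0.005,0,0,0,0, 0.0348,0.005,0,0,0,0, 0.0348,0.005,0,0,0,0]'; python3 - <<'E'
from h import *
st()
for c in("top","scene"):
    im,d=bot.camera(c); X=cloud(c,d).reshape(-1,3)
    m=(X[:,2]>.038)&(X[:,2]<.05)&(X[:,0]>.45)&(X[:,1]>.12)&(X[:,1]<.36)
    m&=((X[:,0]-.6636)*.985+(X[:,1]-.2442)*.174)<-.004
    X=X[m]; k=(X[:,1]>.24)
    print(c,cv2.minAreaRect(X[k][:,:2].astype(np.float32)), np.sort(X[k][:,0])[:6].round(4))
E
python3 -c "
from h import *
im,d=bot.camera('top');save(cv2.resize(im[110:230,180:320],None,fx=4,fy=4),'t2.png')"
```

```text
clock: 6.6
eef_pos: [0.4693, 0.2055, 0.0586]
tool_rot: [-0.068, 0.918, 0.029, 0.39]
ft_force: [0.4, -0.1, -0.6]
grip_width: 0.0426
grasp_force: 0.0
t 6.6 p [0.4693 0.2055 0.0586] heading 8.5 down 43.9 j [ 0.54  0.48 -0.97 -0.64 -0.28  0.28] F [ 0.4 -0.1 -0.6] w 0.0426 g 0.0
top ((0.5512518286705017, 0.27125048637390137), (0.19019939005374908, 0.08301547169685364), 7.684810161590576) [0.4582 0.4609 0.461  0.4649 0.4653 0.4664]
scene ((0.5488885641098022, 0.28142493963241577), (0.17689551413059235, 0.08285257965326309), 0.12603573501110077) [0.4605 0.463  0.4639 0.4655 0.4747 0.4784]
```

View pics/t2.png

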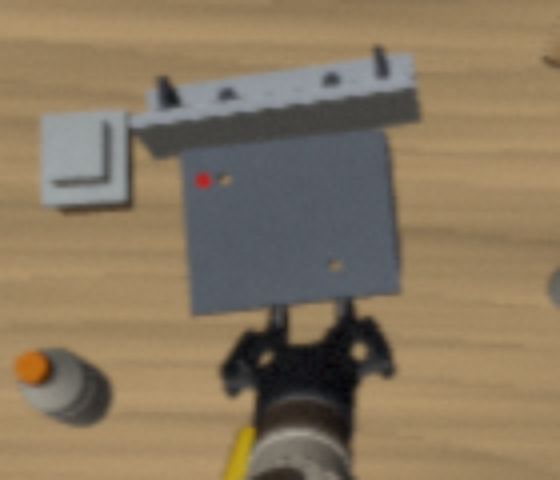

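The top view shows both fingertips under the slab's open edge, at (280,305) and (345,300). The plate lies near the fence, so I'll lift.

```bash
python3 -m jog '[-0.001,0,0.010,0,0,0, -0.001,0,0.020,0,0,0, 0,0,0.028,0,0,0, 0.001,0,0.035,0,0,0, 0.003,0.001,0.041,0,0,0, 0.006,0.001,0.046,0,0,0, 0.010,0.002,0.052,0,0,0, 0.014,0.002,0.059,0,0,0, 0.018,0.003,0.065,0,0,0, 0.022,0.004,0.071,0,0,0]'; cat >> h.py <<'E'
def plate():
    for c in("top","scene"):
        im,d=bot.camera(c)
        for n in("open_edge","walled_edge","middle_wall","round_hole"): print(c,n,[(np.round(w(c,r["at"]),3).tolist(),round(r["confidence"],2)) for r in bot.tip_of(n,c)[:1]])
E
python3 -c "
from h import *
st();plate()"
```

```text
clock: 7.58
eef_pos: [0.4864, 0.2086, 0.1152]
tool_rot: [-0.068, 0.918, 0.029, 0.39]
ft_force: [-0.4, -0.1, -0.8]
grip_width: 0.0427
grasp_force: 0.8
t 7.58 p [0.4864 0.2086 0.1152] heading 8.5 down 44.0 j [ 0.52  0.31 -0.89 -0.4  -0.26  0.26] F [-0.4 -0.1 -0.8] w 0.0427 g 0.8
top open_edge [([0.529, 0.22, 0.085], 0.72)]
top walled_edge [([0.663, 0.241, 0.04], 0.61)]
top middle_wall [([0.595, 0.228, 0.022], 0.97)]
top round_hole [([0.633, 0.291, 0.048], 0.61)]
scene open_edge [([0.531, 0.221, 0.082], 0.95)]
scene walled_edge [([0.662, 0.247, 0.041], 0.61)]
scene middle_wall []
scene round_hole [([0.629, 0.291, 0.054], 0.62)]
```

```bash
python3 -m jog '[0.005,0.001,0.009,0,0,0, 0.010,0.002,0.019,0,0,0, 0.015,0.003,0.026,0,0,0, 0.020,0.0035,0.034,0,0,0, 0.026,0.0045,0.040,0,0,0, 0.032,0.0055,0.045,0,0,0, 0.038,0.0065,0.050,0,0,0, 0.044,0.008,0.054,0,0,0, 0.052,0.009,0.0575,0,0,0, 0.059,0.0105,0.060,0,0,0]'; python3 -c "
from h import *
st();plate()"
```

```text
clock: 8.92
eef_pos: [0.5343, 0.2173, 0.1635]
tool_rot: [-0.068, 0.918, 0.029, 0.39]
ft_force: [-0.5, -0.1, -0.4]
grip_width: 0.0429
grasp_force: 0.2
t 8.92 p [0.5343 0.2173 0.1635] heading 8.5 down 43.9 j [ 0.48  0.25 -0.73 -0.19 -0.24  0.24] F [-0.5 -0.1 -0.4] w 0.0429 g 0.2
top open_edge [([0.578, 0.229, 0.135], 0.65)]
top walled_edge [([0.59, 0.229, 0.055], 0.66)]
top middle_wall [([0.595, 0.234, 0.049], 0.93)]
top round_hole [([0.646, 0.29, 0.043], 0.57)]
scene open_edge [([0.579, 0.228, 0.132], 0.57)]
scene walled_edge []
scene middle_wall []
scene round_hole [([0.641, 0.293, 0.05], 0.85)]
```

```bash
python3 -m jog '[0.0086,0.0015,0.004,0,0,0, 0.0172,0.003,0.0075,0,0,0, 0.026,0.0046,0.010,0,0,0, 0.0345,0.006,0.010,0,0,0, 0.043,0.0076,0.010,0,0,0, 0.0517,0.009,0.009,0,0,0, 0.060,0.0107,0.006,0,0,0, 0.069,0.012,0.0025,0,0,0, 0.0763,0.0135,-0.001,0,0,0, 0.0825,0.0146,-0.004,0,0,0]'; python3 - <<'E'
from h import *
st();plate()
im,d=bot.camera("scene");save(im[60:330,180:560],"s3.png")
E
```

```text
clock: 10.25
eef_pos: [0.6001, 0.2288, 0.1591]
tool_rot: [-0.068, 0.918, 0.029, 0.39]
ft_force: [0.8, 0.1, -0.5]
grip_width: 0.0429
grasp_force: 0.0
t 10.25 p [0.6001 0.2288 0.1591] heading 8.5 down 44.0 j [ 0.44  0.36 -0.58 -0.15 -0.21  0.2 ] F [ 0.8  0.1 -0.5] w 0.0429 g 0.0
top open_edge [([0.629, 0.406, -0.0], 0.69)]
top walled_edge [([0.662, 0.239, -0.001], 0.67)]
top middle_wall [([0.62, 0.232, 0.057], 0.88)]
top round_hole [([0.66, 0.296, 0.023], 0.9)]
scene open_edge [([0.654, 0.243, 0.14], 0.83)]
scene walled_edge []
scene middle_wall [([0.576, 0.227, -0.0], 0.5)]
scene round_hole []
```

View pics/s3.png

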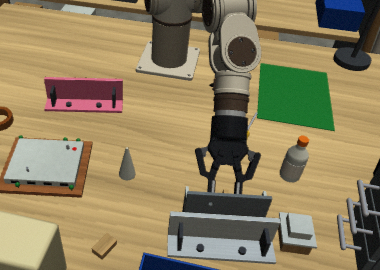

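The plate is upright against the fence at crop (225,205). Next I'll plan the retreat and the near-horizontal grip on the middle wall.

```bash
python3 - <<'E'
from kin import *
j0=bot.get_obs()["joint_pos"]
n=np.array([.985,.174,0]);f=np.array([.6636,.2442,0])
for qq in(.087,.11,.13,.15):
  for z in(.066,.09,.12):
    print(qq,z,[ik(f-qq*n+[0,0,z],target(10,a),j0)[0][1:4].round(2).tolist() for a in(0,6,15,30)])
q=np.array([.569,-.208,.14])
for a in(80,90,96,105): print(a,ik(q,target(10.5,a),j0)[0].round(2))
delta(f-.15*n+[0,0,.13],target(10,30))
E
```

```text
0.087 0.066 [[1.1, -0.81, -1.91], [1.02, -0.83, -1.74], [0.88, -0.84, -1.45], [0.68, -0.79, -0.93]]
0.087 0.09 [[1.03, -0.83, -1.86], [0.94, -0.85, -1.69], [0.81, -0.86, -1.39], [0.61, -0.78, -0.86]]
0.087 0.12 [[0.94, -0.86, -1.8], [0.85, -0.87, -1.61], [0.71, -0.86, -1.3], [0.53, -0.77, -0.76]]
0.11 0.066 [[1.12, -0.86, -1.99], [1.03, -0.89, -1.81], [0.89, -0.91, -1.52], [0.67, -0.85, -0.98]]
0.11 0.09 [[1.05, -0.89, -1.94], [0.96, -0.91, -1.76], [0.81, -0.92, -1.45], [0.6, -0.85, -0.9]]
0.11 0.12 [[0.95, -0.92, -1.87], [0.85, -0.93, -1.68], [0.71, -0.93, -1.36], [0.51, -0.84, -0.8]]
0.13 0.066 [[1.11, -0.92, -1.99], [1.05, -0.94, -1.88], [0.9, -0.96, -1.58], [0.67, -0.91, -1.03]]
0.13 0.09 [[1.06, -0.94, -1.99], [0.97, -0.97, -1.83], [0.82, -0.97, -1.51], [0.59, -0.9, -0.94]]
0.13 0.12 [[0.97, -0.97, -1.94], [0.87, -0.99, -1.74], [0.71, -0.98, -1.41], [0.49, -0.89, -0.83]]
0.15 0.066 [[1.1, -0.98, -1.99], [1.08, -0.99, -1.96], [0.92, -1.01, -1.65], [0.66, -0.96, -1.07]]
0.15 0.09 [[1.04, -1.0, -1.99], [0.99, -1.02, -1.9], [0.83, -1.03, -1.57], [0.58, -0.96, -0.99]]
0.15 0.12 [[0.98, -1.02, -1.99], [0.88, -1.04, -1.81], [0.71, -1.03, -1.47], [0.48, -0.94, -0.87]]
80 [-0.39  0.51 -0.11  0.8   0.09 -0.56]
90 [-0.35  0.59  0.04  1.02 -0.   -0.53]
96 [-0.33  0.64  0.13  1.15 -0.05 -0.51]
105 [-0.3   0.73  0.27  1.35 -0.12 -0.47]
row [-0.1044, -0.0134, -0.0375] [0.0194, -0.1202, 0.013] mm [-84. -11. -30.] deg [  2.2 -13.8   1.5]
```

```bash
python3 -m jog '[-0.03,-0.005,-0.005,0,0,0, -0.0744,-0.0112,-0.0375,0,0,0, -0.1044,-0.0134,-0.0375,0.0194,-0.1202,0.013, -0.1044,-0.0134,-0.0375,0.0194,-0.1202,0.013, -0.1044,-0.0134,-0.0375,0.0194,-0.1202,0.013, -0.1044,-0.0134,-0.0375,0.0194,-0.1202,0.013]' 1; python3 - <<'E'
from kin import *
st();plate()
for c in("top","scene"):
    im,d=bot.camera(c); X=cloud(c,d).reshape(-1,3)
    n=np.array([.985,.174,0]);n/=np.linalg.norm(n);t=np.array([-n[1],n[0],0]);f=np.array([.6636,.2442,0])
    Q=X-f; q=Q@n; l=Q@t
    m=(X[:,2]>.1)&(X[:,2]<.15)&(abs(q)<.025)&(abs(l)<.12)
    print(c,"slab",np.percentile(q[m],[2,50,98]).round(4),l[m].min().round(4),l[m].max().round(4),X[m][:,2].max().round(4))
    m=(X[:,2]>.02)&(X[:,2]<.105)&(q>-.055)&(q<-.015)&(abs(l)<.035)
    print("wall",m.sum(),np.percentile(l[m],[3,50,97]).round(4),np.percentile(q[m],[3,50]).round(4))
delta(f-.115*n+[0,0,.068],target(10,6))
delta(f-.088*n+[0,0,.066],target(10,6))
E
```

```text
clock: 11.3
eef_pos: [0.5135, 0.2173, 0.1283]
tool_rot: [-0.076, 0.863, 0.043, 0.498]
ft_force: [-0.9, 0.1, -0.1]
grip_width: 0.0855
grasp_force: 0.0
t 11.3 p [0.5135 0.2173 0.1283] heading 10.1 down 30.0 j [ 0.52  0.46 -0.98 -0.88 -0.3   0.18] F [-0.9  0.1 -0.1] w 0.0855 g 0.0
top open_edge [([0.65, 0.241, 0.138], 0.59)]
top walled_edge [([0.661, 0.242, -0.002], 0.98)]
top middle_wall [([0.62, 0.232, 0.06], 0.68)]
top round_hole [([0.66, 0.295, 0.025], 0.69)]
scene open_edge [([0.657, 0.242, 0.14], 0.78)]
scene walled_edge []
scene middle_wall []
scene round_hole []
top slab [-0.0223 -0.0078 -0.0001] -0.0843 0.0851 0.1442
wall 58 [-0.0051 -0.004   0.005 ] [-0.0452 -0.0428]
scene slab [-0.0072 -0.0001  0.0019] -0.0838 0.0867 0.1433Traceback (most recent call last):
  File "<stdin>", line 10, in <module>
    return _quantile_unchecked(
        a, q, axis, out, overwrite_input, method, keepdims, weights)
    return _ureduce(a,
                    func=_quantile_ureduce_func,
    ...<5 lines>...
                    overwrite_input=overwrite_input,
                    method=method)
    r = func(a, **kwargs)
    result = _quantile(arr,
                       quantiles=q,
    ...<2 lines>...
                       out=out,
                       weights=wgt)
    slices_having_nans = np.isnan(arr[-1, ...])
                                  ~~~^^^^^^^^^
IndexError: index -1 is out of bounds for axis 0 with size 0
```

```bash
python3 - <<'E'
from kin import *
n=np.array([.985,.174,0]);f=np.array([.6636,.2442,0])
delta(f-.135*n+[0,0,.075],target(10,6)); delta(f-.088*n+[0,0,.067],target(10,6))
E
```

```text
row [0.0178, 0.0032, -0.0691] [0.0362, -0.206, 0.0001] mm [ 14.   3. -55.] deg [  4.1 -23.6   0. ]
row [0.0757, 0.0134, -0.0791] [0.0362, -0.206, 0.0001] mm [ 61.  11. -63.] deg [  4.1 -23.6   0. ]
```

```bash
python3 -m jog '[0.0178,0.0032,-0.03,0.0362,-0.206,0, 0.0178,0.0032,-0.0691,0.0362,-0.206,0, 0.0178,0.0032,-0.0691,0.0362,-0.206,0, 0.0178,0.0032,-0.0691,0.0362,-0.206,0, 0.0178,0.0032,-0.0691,0.0362,-0.206,0, 0.035,0.006,-0.073,0.0362,-0.206,0, 0.05,0.009,-0.076,0.0362,-0.206,0, 0.065,0.0115,-0.0785,0.0362,-0.206,0, 0.0757,0.0134,-0.0791,0.0362,-0.206,0, 0.0757,0.0134,-0.0791,0.0362,-0.206,0]'; python3 - <<'E'
from kin import *
st()
n=np.array([.985,.174,0]);f=np.array([.6636,.2442,0])
delta(f-.088*n+[0,0,.067],target(10,6))
im,d=bot.camera("scene");save(im[60:330,180:560],"s4.png")
E
```

```text
clock: 12.73
eef_pos: [0.5778, 0.2289, 0.0655]
tool_rot: [-0.064, 0.74, 0.058, 0.667]
ft_force: [0.7, -0.7, 0.2]
grip_width: 0.0853
grasp_force: 0.0
t 12.73 p [0.5778 0.2289 0.0655] heading 9.9 down 6.0 j [ 0.49  1.1  -0.86 -1.85 -0.32  0.03] F [ 0.7 -0.7  0.2] w 0.0853 g 0.0
row [-0.0011, 0.0, 0.0018] [0.0001, -0.0001, 0.0005] mm [-1.  0.  1.] deg [ 0.  -0.   0.1]
```

View pics/s4.png

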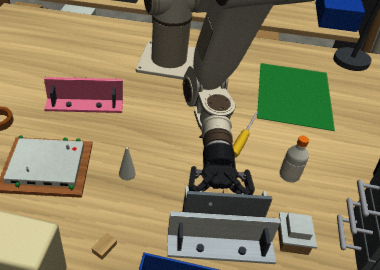

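The plate still stands at the fence and the gripper is in front of it, at crop (220,175). Closing on the middle wall now.

```bash
python3 -m jog '[0,0,0,0,0,0, 0,0,0,0,0,0, 0,0,0,0,0,0, 0,0,0,0,0,0, 0,0,0,0,0,0, 0,0,0,0,0,0, 0,0,0,0,0,0, 0,0,0,0,0,0]' -1; python3 -c "
from h import *
st()"
```

```text
clock: 13.45
eef_pos: [0.5765, 0.2289, 0.0668]
tool_rot: [-0.065, 0.74, 0.058, 0.666]
ft_force: [-1.6, -0.1, 1.9]
grip_width: 0.0089
grasp_force: 60.2
t 13.45 p [0.5765 0.2289 0.0668] heading 10.0 down 6.0 j [ 0.49  1.09 -0.87 -1.85 -0.32  0.03] F [-1.6 -0.1  1.9] w 0.0089 g 60.2
```

```bash
python3 -m jog '[-0.006,-0.001,0.004,0,0,0, -0.015,-0.0027,0.015,0,0,0, -0.024,-0.0043,0.030,0,0,0, -0.033,-0.006,0.050,0,0,0, -0.0431,-0.0076,0.075,0,0,0, -0.0431,-0.0076,0.075,0,0,0]'; python3 - <<'E'
from kin import *
st()
n=np.array([.985,.174,0]);f=np.array([.6636,.2442,0])
for dn,qg,zg in((36,.1,.13),(66,.11,.14),(96,.11,.14)):
    T=target(10,dn); p=f-qg*n+[0,0,zg]-.054*T.as_matrix()[:,2]; print(dn,ik(p,T,bot.get_obs()["joint_pos"])[0].round(2)); delta(p,T)
E
```

```text
clock: 13.95
eef_pos: [0.5407, 0.2224, 0.1286]
tool_rot: [-0.065, 0.74, 0.058, 0.666]
ft_force: [0.2, -0.2, -2.5]
grip_width: 0.0088
grasp_force: 60.1
t 13.95 p [0.5407 0.2224 0.1286] heading 10.0 down 6.0 j [ 0.53  0.94 -1.   -1.83 -0.35  0.04] F [ 0.2 -0.2 -2.5] w 0.0088 g 60.1
36 [ 0.5   0.3  -0.83 -0.48 -0.26  0.2 ]
row [-0.0232, -0.0039, 0.0415] [-0.0453, 0.2576, -0.0001] mm [-19.  -3.  33.] deg [-5.2 29.5 -0. ]
66 [ 0.43  0.29 -0.36  0.52 -0.1   0.24]
row [-0.0088, -0.0014, 0.076] [-0.0908, 0.5154, -0.0001] mm [-7. -1. 61.] deg [-10.4  59.1  -0. ]
96 [0.38 0.6  0.22 1.3  0.02 0.2 ]
row [0.0252, 0.0046, 0.0814] [-0.1363, 0.7732, -0.0002] mm [20.  4. 65.] deg [-15.6  88.6  -0. ]
```

```bash
python3 -m jog '[-0.006,-0.001,0.01,-0.009,0.0515,0, -0.012,-0.002,0.02,-0.018,0.103,0, -0.017,-0.003,0.029,-0.027,0.1545,0, -0.021,-0.0035,0.036,-0.036,0.206,0, -0.0232,-0.0039,0.0415,-0.0453,0.2576,0, -0.022,-0.0036,0.050,-0.0545,0.309,0, -0.020,-0.0032,0.058,-0.0636,0.361,0, -0.017,-0.0027,0.065,-0.0727,0.412,0, -0.013,-0.002,0.071,-0.0817,0.464,0, -0.0088,-0.0014,0.076,-0.0908,0.5154,0]'; python3 - <<'E'
from kin import *
st()
n=np.array([.985,.174,0]);f=np.array([.6636,.2442,0])
for dn,qg,zg in((66,.11,.14),(81,.11,.14),(96,.11,.14)):
    T=target(10,dn); p=f-qg*n+[0,0,zg]-.054*T.as_matrix()[:,2];  delta(p,T)
E
```

```text
clock: 14.78
eef_pos: [0.5332, 0.2214, 0.183]
tool_rot: [-0.083, 0.931, 0.031, 0.354]
ft_force: [1.2, 0.5, -2.8]
grip_width: 0.0088
grasp_force: 59.8
t 14.78 p [0.5332 0.2214 0.183 ] heading 10.2 down 48.4 j [ 0.47  0.21 -0.65  0.01 -0.19  0.22] F [ 1.2  0.5 -2.8] w 0.0088 g 59.8
row [0.0005, -0.0002, 0.0079] [-0.0261, 0.1517, -0.0015] mm [ 0. -0.  6.] deg [-3.  17.4 -0.2]
row [0.0171, 0.0027, 0.0129] [-0.049, 0.2806, -0.0016] mm [14.  2. 10.] deg [-5.6 32.2 -0.2]
row [0.0345, 0.0058, 0.0134] [-0.0719, 0.4095, -0.0017] mm [28.  5. 11.] deg [-8.2 46.9 -0.2]
```

```bash
python3 -m jog '[0,0,0.004,-0.0131,0.076,0, 0,0,0.0079,-0.0261,0.1517,0, 0.006,0.001,0.01,-0.034,0.195,0, 0.0115,0.0018,0.0115,-0.0415,0.2375,0, 0.0171,0.0027,0.0129,-0.049,0.2806,0, 0.023,0.0037,0.013,-0.0567,0.3236,0, 0.029,0.0047,0.0132,-0.0643,0.3666,0, 0.0345,0.0058,0.0134,-0.0719,0.4095,0, 0.0345,0.0058,0.0134,-0.0719,0.4095,0, 0.0345,0.0058,0.0134,-0.0719,0.4095,0]'; python3 - <<'E'
from kin import *
st()
for c in("top","scene"):
    im,d=bot.camera(c)
    if c=="scene": save(im,"s5.png")
    for n in("open_edge","walled_edge","middle_wall","round_hole","diamond_hole","storey"): print(c,n,[(np.round(w(c,r["at"]),3).tolist(),round(r["confidence"],2)) for r in bot.tip_of(n,c)[:1]])
E
```

```text
clock: 15.62
eef_pos: [0.5632, 0.2266, 0.1913]
tool_rot: [-0.088, 0.995, -0.004, -0.05]
ft_force: [-0.1, -0.4, -1.4]
grip_width: 0.0089
grasp_force: 59.8
t 15.62 p [0.5632 0.2266 0.1913] heading 10.1 down 84.3 j [0.37 0.58 0.22 1.31 0.02 0.2 ] F [-0.1 -0.4 -1.4] w 0.0089 g 59.8
top open_edge [([0.63, 0.235, 0.108], 0.64)]
top walled_edge [([0.539, -0.003, 0.001], 0.61)]
top middle_wall []
top round_hole []
top diamond_hole [([0.542, 0.0, -0.002], 0.66)]
top storey [([0.44, -0.41, 0.006], 0.66)]
scene open_edge [([0.633, 0.241, 0.112], 0.8)]
scene walled_edge [([0.495, 0.223, 0.103], 0.68)]
scene middle_wall [([0.555, 0.223, 0.155], 0.7)]
scene round_hole [([0.515, 0.271, 0.109], 0.97)]
scene diamond_hole [([0.545, -0.003, -0.0], 0.61)]
scene storey [([0.565, 0.226, 0.147], 0.83)]
```

View pics/s5.png

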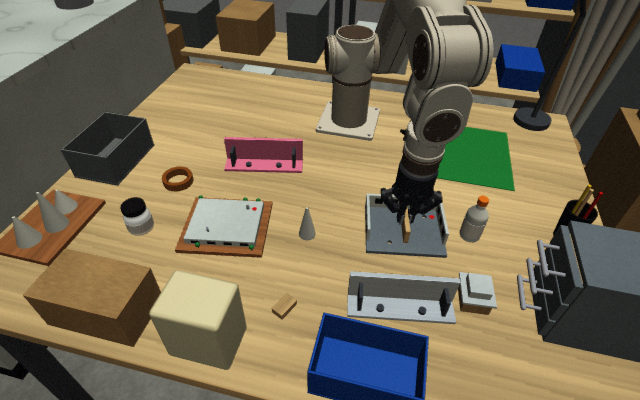

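The storey is now held walls-up at pixel (405,225), with its red dot at (432,216) on the same side as the podium's at (255,209). Next I'll compute the in-hand transform and the seating target.

```bash
cat > seat.py <<'E'
from kin import *
# storey in tool, from the moment of grip (standing at fence)
n=np.array([.985,.174,0]);n/=np.linalg.norm(n); yv=np.cross([0,0,1],n)
Rg=R.from_quat([-.065,.74,.058,.666]); pg=np.array([.5765,.2289,.0668])
Rs=R.from_matrix(np.stack([[0,0,-1.],yv,n],1)) # x_s down, y_s lateral, z_s to fence
ps=np.array([.6636,.2442,0])-.044*n+[0,0,.070]
RT=Rg.inv()*Rs; pT=Rg.inv().apply(ps-pg); pT[1]=0
e=RT.as_euler('xyz',degrees=True)
def storey_now():
    q,r,o=pose(); return q+r.apply(pT), r*RT
def tcp_for(pod,yaw,dz):
    a=np.radians(yaw); x=-np.array([np.cos(a),np.sin(a),0]); y=np.array([-np.sin(a),np.cos(a),0])
    Rd=R.from_matrix(np.stack([x,y,[0,0,-1.]],1)); Rt=Rd*RT.inv()
    return np.array([pod[0],pod[1],.074+dz])-Rt.apply(pT), Rt
def P(p,r,v): return (p+r.apply(np.array(v)/1e3)).round(4)
E
python3 - <<'E'
from seat import *
print("pT",pT.round(4),e.round(1))
p,r=storey_now(); print({k:P(p,r,v).tolist() for k,v in dict(origin=[0,0,0],open=[-70,0,36],walled=[70,0,44],mid=[11,0,0],rh=[42,50,36]).items()})
# podium
d={}
for c in("top","scene"):
    im,dd=bot.camera(c); X=cloud(c,dd).reshape(-1,3)
    m=(abs(X[:,2]-.030)<.004)&(abs(X[:,0]-.569)<.12)&(abs(X[:,1]+.208)<.125)
    Y=X[m]; rct=cv2.minAreaRect(Y[:,:2].astype(np.float32)); print(c,rct, "z",np.median(Y[:,2]).round(4))
    m=(X[:,2]>.036)&(X[:,2]<.05)
    for k,x0 in(("r",(.519,-.168)),("d",(.615,-.235))):
        s=m&(np.hypot(X[:,0]-x0[0],X[:,1]-x0[1])<.012); print(k,s.sum(),X[s].mean(0).round(4))
    for t in("podium","round_pin","diamond_pin"): print(t,[(np.round(w(c,r_["at"]),4).tolist(),round(r_["confidence"],2)) for r_ in bot.tip_of(t,c)[:2]])
E
```

```text
pT [-0.0078  0.      0.0439] [-0. -6.  0.]
{'origin': [0.566, 0.2274, 0.1501], 'open': [0.6352, 0.2398, 0.1146], 'walled': [0.4974, 0.2153, 0.1055], 'mid': [0.5552, 0.2255, 0.15], 'rh': [0.5161, 0.2694, 0.1138]}
top ((0.5687136650085449, -0.2100057601928711), (0.1702924221754074, 0.1766069233417511), 10.973679542541504) z 0.0294
r 5 [ 0.516  -0.1673  0.0424]
d 4 [ 0.6136 -0.2351  0.0389]
podium [([0.567, -0.2059, -0.0041], 0.82), ([0.614, 0.1983, 0.1097], 0.31)]
round_pin [([0.5152, -0.1728, 0.0278], 0.91), ([0.5692, -0.2081, -0.0043], 0.38)]
diamond_pin [([0.6122, -0.2366, 0.0277], 0.88)]
scene ((0.5706555843353271, -0.20845064520835876), (0.17251719534397125, 0.17401757836341858), 11.015279769897461) z 0.0301
r 8 [ 0.5204 -0.166   0.0412]
d 8 [ 0.6166 -0.234   0.039 ]
podium [([0.5676, -0.2073, 0.0014], 0.68)]
round_pin [([0.526, -0.1728, 0.0312], 0.86)]
diamond_pin [([0.6154, -0.2368, 0.0299], 0.83)]
```

```bash
cat > pod.py <<'E'
from seat import *
def warp(c,im,z=.03,c0=(.569,-.208),half=.13,px=.0005):
    k=bot.calibration(c);K=np.array(k["intrinsics"]);T=np.linalg.inv(np.array(k["pose"]))
    N=int(2*half/px); s=[]; 
    for u,v in((0,0),(N,0),(N,N),(0,N)):
        q=T@[c0[0]-half+u*px,c0[1]-half+v*px,z,1]; q=q[:3]*[1,-1,-1]; q=K@q; s.append(q[:2]/q[2])
    H=cv2.getPerspectiveTransform(np.float32(s),np.float32([(0,0),(N,0),(N,N),(0,N)]))
    return cv2.warpPerspective(im,H,(N,N),flags=cv2.INTER_CUBIC)
if __name__=="__main__":
  for c in("top","scene"):
    im,_=bot.camera(c); W=warp(c,im); h=cv2.cvtColor(W,cv2.COLOR_RGB2HSV)
    m=((h[...,1]<45)&(h[...,2]>110)).astype(np.uint8); 
    m=cv2.morphologyEx(m,cv2.MORPH_CLOSE,np.ones((25,25)));m=cv2.morphologyEx(m,cv2.MORPH_OPEN,np.ones((61,61)))
    cn=max(cv2.findContours(m,0,2)[0],key=cv2.contourArea)
    r=cv2.minAreaRect(cn); print(c,"rect centre",np.round([.569-.13+r[0][0]*.0005,-.208-.13+r[0][1]*.0005],4),np.round(np.array(r[1])*.5,1),round(r[2],2),"area eq",cv2.contourArea(cn)/4,142*172)
    M=cv2.moments(cn); print("moment centre",[round(.439+M['m10']/M['m00']*.0005,4),round(-.338+M['m01']/M['m00']*.0005,4)])
    red=((W[...,0].astype(int)-W[...,1:].max(-1))>60); v,u=np.nonzero(red); print("red",len(u),[round(.439+u.mean()*.0005,4),round(-.338+v.mean()*.0005,4)] if len(u) else 0)
    cv2.imwrite(f"w_{c}.png",W[:,:,::-1])
E
python3 pod.py
python3 -c "
import cv2,numpy as np
cv2.imwrite('pics/w.png',np.hstack([cv2.resize(cv2.imread(f'w_{c}.png'),(390,390)) for c in('top','scene')]))"
```

```text
top rect centre [ 0.5673 -0.2102] [143.5 174.2] 10.47 area eq 24130.375 24424
moment centre [0.5677, -0.2103]
red 363 [np.float64(0.5143), np.float64(-0.1524)]
scene rect centre [ 0.5693 -0.208 ] [144.4 173.1] 10.3 area eq 24060.125 24424
moment centre [0.5694, -0.2081]
red 905 [np.float64(0.5521), np.float64(-0.1682)]
```

View pics/w.png

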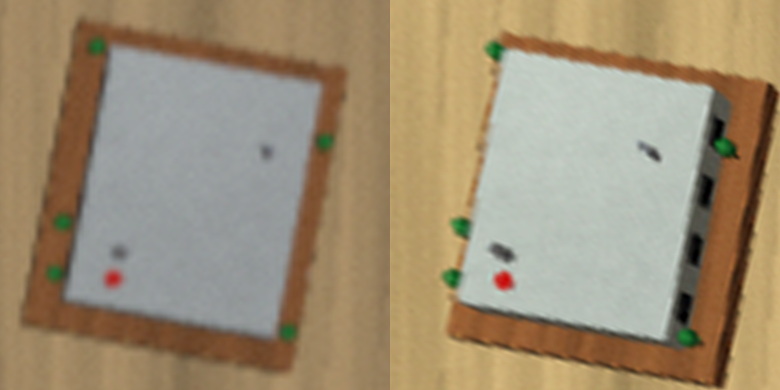

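The warped top view (left) and scene view (right) both show the podium rectangle and the red dot near the round pin at lower left. I'll take its centre as about (.568,-.209) and its yaw as 10.4°. I'll carry the storey over above the tower's height.

```bash
python3 - <<'E'
from seat import *
st()
for dz in(.115,.05):
    p,r=tcp_for([.5684,-.2092],10.4,dz); print(p.round(4),ik(p,r,bot.get_obs()["joint_pos"])[0].round(2)); delta(p,r)
E
```

```text
t 16.82 p [0.5625 0.2267 0.1942] heading 10.1 down 84.4 j [0.38 0.58 0.22 1.31 0.02 0.2 ] F [-0.8 -0.1 -2.5] w 0.0088 g 59.8
[ 0.5653 -0.2098  0.2334] [-0.34  0.56  0.28  1.38 -0.05 -0.52]
row [0.0034, -0.5456, 0.049] [-0.0015, 0.0033, 0.0027] mm [   3. -436.   39.] deg [-0.2  0.4  0.3]
[ 0.5653 -0.2098  0.1684] [-0.34  0.61  0.16  1.21 -0.05 -0.52]
row [0.0034, -0.5456, -0.0322] [-0.0015, 0.0033, 0.0027] mm [   3. -436.  -26.] deg [-0.2  0.4  0.3]
```

```bash
python3 -m jog '[0,0,0.03,0,0,0, 0,-0.02,0.049,0,0,0, 0.001,-0.06,0.049,0,0,0, 0.001,-0.105,0.049,0,0,0, 0.001,-0.15,0.049,0,0,0, 0.001,-0.195,0.049,0,0,0, 0.002,-0.24,0.049,0,0,0, 0.002,-0.285,0.049,0,0,0, 0.002,-0.33,0.049,0,0,0, 0.002,-0.375,0.049,0,0,0]' && python3 -m jog '[0.001,-0.045,0,0,0.003,0.002, 0.001,-0.09,0,0,0.003,0.002, 0.001,-0.13,0,0,0.003,0.002, 0.001,-0.155,0,0,0.003,0.002, 0.001,-0.17,0,0,0.003,0.002, 0.001,-0.17,0,0,0.003,0.002, 0.001,-0.17,0,0,0.003,0.002]'; python3 - <<'E'
from seat import *
st()
p,r=tcp_for([.5684,-.2092],10.4,.05); delta(p,r)
E
```

```text
clock: 17.65
eef_pos: [0.5639, -0.075, 0.2337]
tool_rot: [-0.088, 0.995, -0.004, -0.049]
ft_force: [0.7, 0.3, -2.2]
grip_width: 0.009
grasp_force: 59.8
clock: 18.23
eef_pos: [0.5648, -0.2091, 0.2333]
tool_rot: [-0.09, 0.995, -0.003, -0.052]
ft_force: [0.1, -0.2, -1.8]
grip_width: 0.0089
grasp_force: 59.8
t 18.23 p [ 0.5648 -0.2091  0.2333] heading 10.3 down 84.0 j [-0.34  0.54  0.26  1.39 -0.05 -0.51] F [ 0.1 -0.2 -1.8] w 0.0089 g 59.8
row [0.0005, -0.0008, -0.0811] [-0.002, 0.0002, 0.001] mm [  0.  -1. -65.] deg [-0.2  0.   0.1]
```

```bash
python3 -m jog '[0.0005,-0.0008,-0.03,-0.002,0,0.001, 0.0005,-0.0008,-0.06,-0.002,0,0.001, 0.0005,-0.0008,-0.085,-0.002,0,0.001, 0.0005,-0.0008,-0.1,-0.002,0,0.001, 0.0005,-0.0008,-0.1,-0.002,0,0.001, 0.0005,-0.0008,-0.1,-0.002,0,0.001, 0.0005,-0.0008,-0.1,-0.002,0,0.001]'; python3 - <<'E'
from pod import *
st(); p,r=storey_now(); print("origin",p.round(4), "z axis",r.apply([0,0,1]).round(3)); pr=P(p,r,[42,67,36]);print("pred dot",pr,"rh",P(p,r,[42,50,36]),"dh",P(p,r,[-42,-34,36]))
for c in("top","scene"):
    im,d=bot.camera(c); W=warp(c,im,z=pr[2]); cv2.imwrite(f"h_{c}.png",W[:,:,::-1])
    red=((W[...,0].astype(int)-W[...,1:].max(-1))>50).astype(np.uint8)
    k,_,s,ce=cv2.connectedComponentsWithStats(red)
    print(c,[(s[i][4],(ce[i]*.0005+[.439,-.338]).round(4)) for i in range(1,k) if s[i][4]>40])
    X=cloud(c,d).reshape(-1,3); Y=r.inv().apply(X-p)
    m=(abs(Y[:,2]-.036)<.008)&(abs(Y[:,0])<.06)&(abs(abs(Y[:,1])-.045)<.03)
    A=np.c_[Y[m][:,:2],np.ones(m.sum())]; co,_,_,_=np.linalg.lstsq(A,Y[m][:,2],rcond=None); print("slab tilt deg",np.degrees(co[:2]).round(2),"z",co[2].round(4),m.sum())
    m=(abs(Y[:,2])<.012)&(abs(Y[:,0])<.085)&(abs(abs(Y[:,1])-.08)<.02); Z=Y[m]
    for sg in(1,-1):
        s=Z[Z[:,1]*sg>0]; print("side wall top",sg,len(s),np.percentile(s[:,1],[2,50,98]).round(4) if len(s) else 0, np.percentile(s[:,0],[1,99]).round(4) if len(s) else 0)
E
```

```text
clock: 18.82
eef_pos: [0.5662, -0.2089, 0.1547]
tool_rot: [-0.092, 0.994, -0.006, -0.051]
ft_force: [0.8, 0.6, -2.0]
grip_width: 0.0091
grasp_force: 59.7
t 18.82 p [ 0.5662 -0.2089  0.1547] heading 10.6 down 84.1 j [-0.33  0.6   0.15  1.21 -0.05 -0.52] F [ 0.8  0.6 -2. ] w 0.0091 g 59.7
origin [ 0.5694 -0.2084  0.1102] z axis [ 0.002 -0.001 -1.   ]
pred dot [ 0.516  -0.1502  0.074 ] rh [ 0.5191 -0.167   0.0741] dh [ 0.617  -0.2342  0.0744]
top []
slab tilt deg [-0.23 -0.05] z 0.0378 186
side wall top 1 63 [0.0792 0.0833 0.0858] [-0.0401  0.039 ]
side wall top -1 0 0 0
scene [(np.int32(73), array([ 0.4996, -0.337 ])), (np.int32(580), array([ 0.6729, -0.2615])), (np.int32(64), array([ 0.6978, -0.2249])), (np.int32(5989), array([ 0.6891, -0.1358])), (np.int32(416), array([ 0.5161, -0.151 ])), (np.int32(4098), array([ 0.5562, -0.1003])), (np.int32(395), array([ 0.6074, -0.0898])), (np.int32(1289), array([ 0.6457, -0.0842])), (np.int32(60), array([ 0.6247, -0.0806]))]
slab tilt deg [ 0.1 -0.1] z 0.0365 1525
side wall top 1 164 [0.0617 0.0825 0.0862] [-0.042  0.07 ]
side wall top -1 133 [-0.0846 -0.0793 -0.0774] [-0.0427  0.0435]
```

```bash
python3 - <<'E'
from seat import *
for dz in(.018,.004,0):
    p,r=tcp_for([.5693,-.2077],10.4,dz); delta(p,r)
E
```

```text
row [-0.0003, 0.0016, -0.0234] [0.001, 0.0018, -0.0008] mm [ -0.   1. -19.] deg [ 0.1  0.2 -0.1]
row [-0.0003, 0.0016, -0.0409] [0.001, 0.0018, -0.0008] mm [ -0.   1. -33.] deg [ 0.1  0.2 -0.1]
row [-0.0003, 0.0016, -0.0459] [0.001, 0.0018, -0.0008] mm [ -0.   1. -37.] deg [ 0.1  0.2 -0.1]
```

```bash
python3 -m jog '[-0.0003,0.0016,-0.010,0.001,0.0018,-0.0008, -0.0003,0.0016,-0.018,0.001,0.0018,-0.0008, -0.0003,0.0016,-0.0234,0.001,0.0018,-0.0008, -0.0003,0.0016,-0.0234,0.001,0.0018,-0.0008, -0.0003,0.0016,-0.0234,0.001,0.0018,-0.0008]'; python3 - <<'E'
from seat import *
st(); p,r=storey_now(); print(p.round(4))
for dz in(.018,.008,.003):
    p,r=tcp_for([.5693,-.2077],10.4,dz); delta(p,r)
E
```

```text
clock: 19.33
eef_pos: [0.5646, -0.2086, 0.134]
tool_rot: [-0.09, 0.994, -0.004, -0.054]
ft_force: [-0.7, -0.1, -1.9]
grip_width: 0.0087
grasp_force: 59.7
t 19.33 p [ 0.5646 -0.2086  0.134 ] heading 10.4 down 83.7 j [-0.33  0.62  0.12  1.17 -0.05 -0.51] F [-0.7 -0.1 -1.9] w 0.0087 g 59.7
[ 0.5676 -0.2079  0.0896]
row [0.0019, 0.0004, 0.003] [-0.0008, -0.0021, 0.0005] mm [2. 0. 2.] deg [-0.1 -0.2  0.1]
row [0.0019, 0.0004, -0.0095] [-0.0008, -0.0021, 0.0005] mm [ 2.  0. -8.] deg [-0.1 -0.2  0.1]
row [0.0019, 0.0004, -0.0158] [-0.0008, -0.0021, 0.0005] mm [  2.   0. -13.] deg [-0.1 -0.2  0.1]
```

```bash
cat > chk.py <<'E'
from pod import *
def dot(W,near,rad=.02):
    a=W.astype(float); s=np.clip(a[...,0]-a[...,1:].max(-1)-25,0,None)
    v,u=np.mgrid[:W.shape[0],:W.shape[1]]; x=u*.0005+.439;y=v*.0005-.338
    s*=np.hypot(x-near[0],y-near[1])<rad
    return np.array([(x*s).sum(),(y*s).sum()])/s.sum() if s.sum()>0 else np.full(2,np.nan)
if __name__=="__main__":
  for c in("top","scene"): print(c,"podium dot",dot(cv2.imread(f"w_{c}.png")[:,:,::-1],(.515,-.151)).round(4))
  S=[];D=[];T=[]
  for i in range(14):
    p,r=storey_now(); S.append(p); T.append(np.r_[pose()[0],pose()[1].as_quat()])
    im,d=bot.camera("scene"); D.append(dot(warp("scene",im,z=p[2]-.036),(.516,-.151),.012))
  S=np.array(S);T=np.array(T); print("storey mean",S.mean(0).round(4),"sd",S.std(0).round(4)); print("dot scene",np.nanmean(D,0).round(4),np.nanstd(D,0).round(4))
  q=R.from_quat(T[:,3:]).mean(); print("tcp",T[:,:3].mean(0).round(4),"storey axes",(q*RT).as_matrix()[:,0].round(4),(q*RT).as_matrix()[:,2].round(4), "pred dot",P(S.mean(0),q*RT,[42,67,36]))
E
python3 chk.py
```

```text
top podium dot [ 0.5144 -0.1524]
scene podium dot [ 0.5146 -0.151 ]
storey mean [ 0.5682 -0.2081  0.0904] sd [0.0002 0.0001 0.0003]
dot scene [ 0.5148 -0.1503] [0.0002 0.0001]
tcp [ 0.5651 -0.2087  0.1348] storey axes [-0.9837 -0.1796  0.0025] [-2.7e-03  9.0e-04 -1.0e+00] pred dot [ 0.5147 -0.1497  0.0546]
```

```bash
python3 -m jog '[0.0005,0,-0.003,0,-0.0012,0, 0.0005,0,-0.006,0,-0.0012,0, 0.0005,0,-0.009,0,-0.0012,0, 0.0005,0,-0.012,0,-0.0012,0, 0.0005,0,-0.012,0,-0.0012,0, 0.0005,0,-0.012,0,-0.0012,0]'; python3 -c "
from chk import *
A=[]
for i in range(8):
    o=bot.get_obs();A.append(np.r_[o['eef_pos'],o['ft_force'],o['ft_torque'],storey_now()[0]]);bot.camera('scene')
print(np.mean(A,0).round(4))"
```

```text
clock: 20.53
eef_pos: [0.5657, -0.2091, 0.1249]
tool_rot: [-0.09, 0.995, -0.005, -0.052]
ft_force: [1.1, -2.7, -4.1]
grip_width: 0.0092
grasp_force: 59.5
[ 0.5657 -0.209   0.125   1.3776 -3.1091 -4.2182 -0.7803 -0.5842  0.1536
  0.5688 -0.2085  0.0806]
```

```bash
python3 -m jog '[0.0003,-0.0008,0,0,0,0, 0.0003,-0.0008,-0.002,0,0,0, 0.0003,-0.0008,-0.004,0,0,0, 0.0003,-0.0008,-0.006,0,0,0, 0.0003,-0.0008,-0.0075,0,0,0, 0.0003,-0.0008,-0.0075,0,0,0]'; python3 -c "
from chk import *
A=[]
for i in range(8):
    o=bot.get_obs();A.append(np.r_[o['eef_pos'],o['ft_force'],o['ft_torque'],storey_now()[0]]);bot.camera('scene')
print(np.mean(A,0).round(4))"
```

```text
clock: 21.43
eef_pos: [0.5658, -0.2092, 0.1196]
tool_rot: [-0.091, 0.995, -0.004, -0.052]
ft_force: [0.9, -2.2, 1.9]
grip_width: 0.0091
grasp_force: 60.1
[ 0.5658 -0.2092  0.1196 -0.0434 -1.5469  2.8583 -0.4595 -0.0332  0.1154
  0.569  -0.2086  0.0752]
```

```bash
python3 -m jog '[0,-0.0005,-0.001,0,0,0, 0,-0.0005,-0.002,0,0,0, 0,-0.0005,-0.003,0,0,0, 0,-0.0005,-0.003,0,0,0, 0,-0.0005,-0.003,0,0,0]'; python3 -c "
from chk import *
A=[]
for i in range(8):
    o=bot.get_obs();A.append(np.r_[o['eef_pos'],o['ft_force'],o['ft_torque'],storey_now()[0]]);im,d=bot.camera('scene')
print(np.mean(A,0).round(4))
p,r=storey_now()
for c in('top','scene'):
    im,d=bot.camera(c);X=cloud(c,d).reshape(-1,3);Y=r.inv().apply(X-p)
    m=(abs(X[:,2]-.038)<.008)&(abs(Y[:,0])<.06)&(abs(abs(Y[:,1])-.045)<.03)
    A=np.c_[Y[m][:,:2],np.ones(m.sum())];co=np.linalg.lstsq(A,X[m][:,2],rcond=None)[0];print(c,'slab top z',co[2].round(4),'tilt',np.degrees(co[:2]).round(2),m.sum())
"
```

```text
clock: 22.25
eef_pos: [0.5658, -0.2092, 0.1195]
tool_rot: [-0.091, 0.995, -0.004, -0.052]
ft_force: [-4.1, 1.7, 16.2]
grip_width: 0.0088
grasp_force: 62.5
[ 0.5658 -0.2092  0.1195 -3.8797  1.53   16.2697  0.0949  1.0797  0.0216
  0.569  -0.2086  0.0751]
top slab top z 0.0367 tilt [0.42 0.64] 184
scene slab top z 0.0382 tilt [0.03 0.13] 1499
```

Pressing with about 18 N gives no further travel, and the slab top is at 38 mm, so it is home. I'll relax the press, open the gripper and withdraw along the fingers.

```bash
python3 -m jog '[0,0,0.0025,0,0,0, 0,0,0.0025,0,0,0]' && python3 -m jog '[0,0,0,0,0,0, 0,0,0,0,0,0, 0,0,0,0,0,0, 0,0,0,0,0,0, 0,0,0,0,0,0, 0,0,0,0,0,0]' 0.6 && python3 -m jog '[0.001,0,0.012,0,0,0, 0.003,0,0.03,0,0,0, 0.006,0.001,0.06,0,0,0, 0.01,0.002,0.10,0,0,0, 0.01,0.002,0.15,0,0,0, -0.03,0,0.2,0,0,0, -0.07,0,0.2,0,0,0, -0.11,0,0.2,0,0,0, -0.15,0,0.2,0,0,0, -0.19,0,0.2,0,0,0]'; python3 - <<'E'
from chk import *
st()
a=np.radians(10.4);Rp=R.from_matrix(np.stack([[-np.cos(a),-np.sin(a),0],[-np.sin(a),np.cos(a),0],[0,0,-1.]],1))
out=[]
for c in("top","scene"):
    im,d=bot.camera(c);X=cloud(c,d).reshape(-1,3);Y=Rp.inv().apply(X-np.array([.5685,-.2085,.074]))
    m=(abs(X[:,2]-.038)<.008)&(abs(Y[:,0])<.055)&(abs(abs(Y[:,1])-.045)<.025)
    A=np.c_[Y[m][:,:2],np.ones(m.sum())];co=np.linalg.lstsq(A,X[m][:,2],rcond=None)[0];print(c,'slab top z',co[2].round(4),'tilt',np.degrees(co[:2]).round(2),m.sum())
    k=(X[:,2]>.06)&(X[:,2]<.09)&(abs(Y[:,0])<.09)&(abs(Y[:,1])<.1); print("wall top z",np.percentile(X[k][:,2],[50,90]).round(4),cv2.minAreaRect(X[k][:,:2].astype(np.float32)))
    print("dot",dot(warp(c,im,z=.038),(.515,-.151),.015).round(4))
    for n in("storey","tower","glue","tape","jar","driver","house","offcut"): print(n,[np.round(w(c,r_["at"]),3).tolist() for r_ in bot.tip_of(n,c)[:1]],end=" ")
    if c=="scene": save(im,"end.png")
E
```

```text
clock: 22.92
eef_pos: [0.5658, -0.2093, 0.1195]
tool_rot: [-0.091, 0.995, -0.004, -0.052]
ft_force: [-0.7, 0.4, 7.8]
grip_width: 0.0087
grasp_force: 61.3
clock: 23.42
eef_pos: [0.5656, -0.2096, 0.1184]
tool_rot: [-0.09, 0.994, -0.004, -0.053]
ft_force: [-0.6, 0.3, 0.2]
grip_width: 0.0684
grasp_force: 0.0
clock: 24.25
eef_pos: [0.4124, -0.2095, 0.28]
tool_rot: [-0.091, 0.995, -0.005, -0.052]
ft_force: [-0.9, -1.0, 0.5]
grip_width: 0.0684
grasp_force: 0.0
t 24.25 p [ 0.4124 -0.2095  0.28  ] heading 10.4 down 84.1 j [-0.44  0.23 -0.07  1.35 -0.06 -0.62] F [-0.9 -1.   0.5] w 0.0684 g 0.0
top slab top z 0.0371 tilt [ 0.03 -0.06] 824
wall top z [0.0723 0.0756] ((0.5528040528297424, -0.20845097303390503), (0.11204510927200317, 0.16575953364372253), 10.972485542297363)
dot [ 0.5144 -0.152 ]
storey [[0.569, -0.21, 0.073]] tower [[0.541, -0.003, -0.001]] glue [[0.44, 0.399, -0.001]] tape [[0.439, -0.411, 0.004]] jar [] driver [[0.44, 0.4, -0.002]] house [[0.63, 0.405, 0.001]] offcut [[0.76, 0.005, -0.002]] scene slab top z 0.0382 tilt [0.04 0.06] 1264
wall top z [0.0723 0.0753] ((0.5543123483657837, -0.20996932685375214), (0.11565902829170227, 0.17074953019618988), 10.58655071258545)
dot [ 0.5148 -0.1513]
storey [[0.566, -0.207, 0.074]] tower [[0.542, -0.003, 0.002]] glue [[0.434, 0.406, -0.001]] tape [[0.437, -0.411, -0.002]] jar [[0.622, -0.423, -0.001]] driver [[0.316, 0.281, 0.0]] house [[0.633, 0.406, 0.004]] offcut [[0.759, 0.007, 0.002]]
```

View pics/end.png

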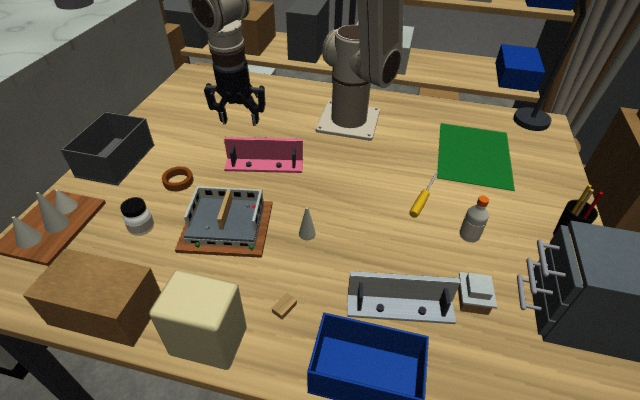

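The storey sits flat on the podium at pixel (225,215), with the slab top at 38 mm, tilt under 0.1° and the dots matching within 0.5 mm. The gripper is clear and the bystanders haven't moved. Handing in.

```bash
python3 -c "
from h import *
print(bot.job_done())"
```

```text
the job is handed in; nothing more can be done
None
```

The job is handed in: the storey was levered up against the aluminium fence, turned walls-up without being dropped, and seated flat on both podium pins, red dot at red dot, with the gripper clear and the other things where they were; a first try at getting under the edge pushed the plate about 18 mm along the bench towards the fence before the lift.

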